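Step a clamp pad down the slot rack to the slot that fits

TASK

The tall wooden clamp pad has been left in a slot of the rack that is too wide for it. Lift it out and stand it in the narrowest slot that will take it, upright, right down on the slot's floor and about midway along the slot, and let go. Leave the grease jar standing in its slot.

Things in the scene. Friction and masses are not known exactly. Their poses are not given: they have to be found in the camera images.
- rack: Low fixed wooden rack, 112 x 318 x 48 mm high; origin: centre of its underside, z up. Five slots run along its x, open above and at both ends, narrowing toward its -y end. Widths and centre lines in its frame, mm: 74 at y=+100, 60 at +19, 46 at -48, 24 at -97, 14 at -130. Slot floors 10 mm above the bench; round-topped dividers 14 mm thick, 100 mm long, tops 48 mm above the bench. Yaw within 32 degrees of 0.
- pad_centre (a point): Centre of the clamp pad, a light hardwood plate 30 mm thick (its y), 90 mm long (x), 110 mm high (z, up), 0.15 to 0.31 kg, steel strip in its top edge. Foot and top edge are 55 mm below and above this point. Starts upright in the 74 or the 60 mm slot, on its floor, turned up to 6 degrees in it. Pinch it across its thickness, about 30 mm above this point, clear of dividers and jar.
- jar_centre (a point): Centre of the grease jar, a dark grey round lidded jar 53 mm in diameter and 47 mm high, loose, standing in the other one of the two widest slots, its top 57 mm above the bench. This point is 23.5 mm above its foot.
Things that resemble listed ones, but are neither listed nor needed, are in the scene too. Leave any blue or orange look-alike of the part that bears jar_centre alone. What is shaped like the part that bears pad_centre but red is not meant.

How it is judged:
By the outcome, as a careful person would: the job done as asked, in the order asked, and still so for the second after the job is handed in, with the robot touching nothing.
It also fails if it takes over 29 s, if anything falls off the work surface, if the arm or the gripper's body presses on something with over 40 N, if the wrist force passes 120 N, or if a joint passes its speed limit or range.

ROBOT

A 7-joint arm with a two-finger parallel gripper is mounted at the origin on a cart in front of the work surface, level with it; the furniture and walls round the work are solid. World frame = base frame: x ahead of the robot, y to its left, z up, the work surface at z = 0. Lengths are in m, angles in rad, forces in N, time in s.
With the tool pointing down it reaches from about 0.4 to 0.875 m from the base axis. Payload 4.4 kg.
Tool frame: the origin (TCP) lies midway between the tips of the shut fingers; the grasp point (between the pads) lies 19 mm behind it; z points along the fingers, y is the line along which they close (so a half turn about z gives the same grasp; the last joint's range is limited). The gripper opens to 85 mm and grips with 20 to 120 N. Pads are 22 mm wide; open, the fingers measure 114 mm over their backs; the gripper's body (76 mm by 85 mm) begins 54 mm behind the grasp point. The pads swing forward as they close: fully open they stand 13 mm farther back than shut.
Start: joints at [1.22, 0.628, 0.038, 1.517, -0.027, 0.996, -0.02], TCP at [0.183, -0.624, 0.231] pointing down, gripper open.
Joint ranges: [-3.06, 3.06], [-0.37, 2.12], [-1.25, 1.32], [0.18, 2.47], [-1.1, 4.24], [0.23, 1.98], [-2.94, 2.94]. Speed limits (rad/s): [2.57, 2.57, 3.14, 3.14, 3.14, 3.14, 3.14].

INTERFACE

Orientations are given as a unit quaternion [w, x, y, z].
In Python, from rig import ctrl, read_camera, close_job, nets, read_clock, read_joints, read_dq, read_joint_efforts, read_tcp_pos, read_orientation, read_contact_force, read_ft_torque, read_finger_gap, read_grip_force gives the robot as it stands. Calls block until the motion is done:
- ctrl.move_ptp(position, orientation): joint-space move of the TCP to a pose.
- ctrl.servo_line(position, attitude=None, velocity=0.15): straight line of the TCP; attitude=None keeps the orientation; velocity is the mean speed in m/s.
- ctrl.move_joints(angles): joint-space move.
- ctrl.gripper_open() and ctrl.close(strength=None): open the fingers fully, or close them until they stop; strength is the grip in N (None keeps the last).
- ctrl.hold(seconds).
- ctrl.ik(position, orientation): joint angles nearest the present ones, or None.
- read_camera(name): name is "scene" or "top" or "wrist"; returns a dict with "color" (400x640x3 uint8, red, green, blue), "mtx" (3x3 intrinsics, pixels), "R" (3x3) and "t" (3): a world point X has camera coordinates R X + t. Camera axes: x right, y down, z forward; pixel columns grow to the right and rows downward; lengths in m; the calibration is good to about 2 mm. The wrist camera is an equidistant fisheye: a pixel r from the principal point sees the ray r / f radians off the axis. A picture is of the moment at which its call begins. There is no depth.
A pose or a line that the arm cannot do raises ctrl.MotionError and nothing moves.
- close_job(): hands the job in; it is judged then, once.
Trained networks look in the newest picture that a camera, given by its name, has taken for a name from the list of things; names that differ only in an ending like _2 or _b are one class to them, and where a whole thing is asked for, a point or a joint stands for the part that bears it (a point fixed in the world has none). Each returns a list of dicts, best first, with "p" (0 to 1); they miss things now and then, are a little off and sometimes report something else, mostly with a low value. They report only what shows in the picture. A call takes as long as a camera call. They do not tell look-alikes from the thing itself.
- nets.masks_of(camera, label): "pixels" (400x640 bool, what is visible of it) and "position" ([column, row] in pixels, amid what is visible of it).
Readings, each from a call of its own:
- read_clock(): time.
- read_joints(): joint angles.
- read_dq(): joint speeds.
- read_joint_efforts(): joint torques, N m.
- read_tcp_pos(): TCP position.
- read_orientation(): TCP orientation.
- read_contact_force(): force on the tool from outside, world axes, zero at the start.
- read_ft_torque(): the same for the moment, N m.
- read_finger_gap(): finger opening in m.
- read_grip_force(): force on a finger pad.
Only numpy, scipy, OpenCV 4.12 (cv2) and the standard library are available. Lean on these libraries where they do the work, as an engineer would, in place of code of your own. Each camera call takes 0.05 s, during which the arm holds its last target. There are 200 camera calls.

## Working session

There is one attempt and no reset: what is moved stays moved. The work goes in short steps, each a Python script; the robot and the scene stay as the last script left them, time stands still between calls to the robot, and variables do not carry over. Pictures are saved under pics/ and viewed, at most 10 in all, crops included, and the job is handed in when it is done.

```bash
mkdir -p pics; ls; python3 - <<'E'
from rig import *
import cv2
ims=[]
for c in ("scene","top"):
    d=read_camera(c); cv2.imwrite(f"pics/{c}0.png",d["color"][:,:,::-1])
    print(c,d["mtx"].tolist(),d["R"].tolist(),d["t"].tolist())
    for l in ("rack","pad_centre","jar_centre"):
        for r in nets.masks_of(c,l): print(c,l,round(r["p"],2),r["position"],r["pixels"].sum())
print(read_clock(),read_orientation())
E
```

```text
pics
scene [[365.8438034417412, 0.0, 319.15602729259456], [0.0, 365.8438034417412, 194.6598034643866], [0.0, 0.0, 1.0]] [[-0.8094130963422431, -0.5870097894287427, 0.016430051262435186], [-0.4626285716452842, 0.6201748779937344, -0.6335281567561943], [0.36169772485752155, -0.5203869981276243, -0.7735451686957995]] [0.4126886020203986, 0.30232227302864495, 0.7869230449739102]
scene rack 0.59 [304.9, 213.2] 2554
scene pad_centre 0.95 [351.7, 133.1] 800
scene pad_centre 0.9 [303.1, 193.2] 1146
scene jar_centre 0.96 [272.8, 286.8] 610
scene jar_centre 0.82 [245.0, 260.6] 540
scene jar_centre 0.67 [292.7, 220.0] 492
top [[392.7678256822481, 0.0, 319.18035079178856], [0.0, 392.7678256822481, 201.02121638814222], [0.0, 0.0, 1.0]] [[-0.0031353406058415435, -0.9997824666298853, 0.02062011296641386], [-0.9987587201490337, 0.002105740794396847, -0.04976529696455935], [0.04971105073873745, -0.020750548791998773, -0.9985480590133263]] [-0.022573505329120027, 0.5214895523719529, 0.8773553769404326]
top rack 0.89 [326.1, 172.2] 5354
top pad_centre 0.95 [441.7, 163.6] 1015
top pad_centre 0.71 [311.2, 181.1] 754
top jar_centre 0.91 [206.8, 182.2] 536
top jar_centre 0.66 [278.3, 193.0] 501
top jar_centre 0.58 [201.2, 224.2] 556
0.4 [-1.08208885e-04  9.89877908e-01  1.41921515e-01 -5.58357015e-06]
```

View pics/scene0.png

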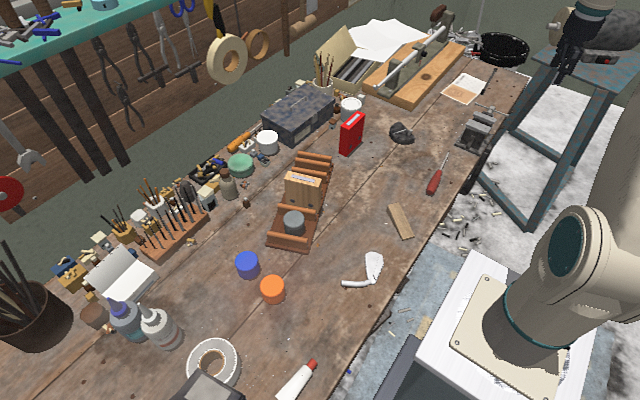

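View pics/top0.png

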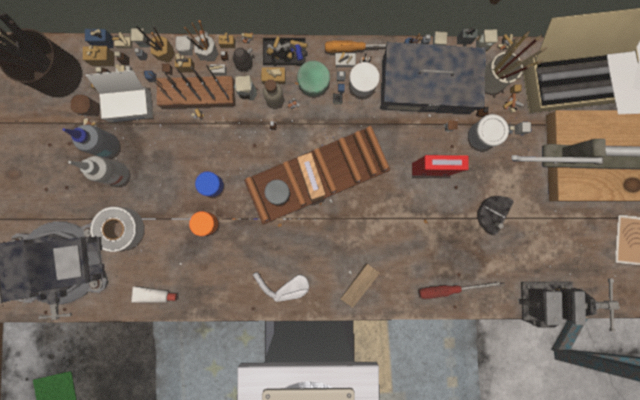

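The clamp pad candidates in top are light wood in the rack at (311,178), red (445,163, rejected by colour) and a loose flat wooden strip at (360,285). The jars are dark grey in the rack at (277,193), blue (207,184) and orange (202,224). The grey jar is in the 74 mm slot and the wooden pad in the 60 mm slot, so the target is the 46 mm slot at rack y=-48. Next I fit the poses to the masks and check them in a close crop.

```bash
cat > fit.py <<'E'
import numpy as np, cv2
from scipy.optimize import minimize
from rig import *
DIV=[144,56,-18,-78,-116,-144]  # divider centre lines, mm
def box(cx,cy,lx,ly,z0,z1):
    return np.array([[cx+a*lx/2,cy+b*ly/2,z] for a in(-1,1) for b in(-1,1) for z in(z0,z1)])
def place(P,x,y,yaw):
    c,s=np.cos(yaw),np.sin(yaw); Q=P.copy()
    Q[:,0]=x+c*P[:,0]-s*P[:,1]; Q[:,1]=y+s*P[:,0]+c*P[:,1]; return Q
def proj(d,P):
    C=P@d["R"].T+d["t"]; return (C@d["mtx"].T)[:,:2]/C[:,2:]
def ray(d,px,z):
    v=np.linalg.solve(d["mtx"],[px[0],px[1],1]); o=-d["R"].T@d["t"]; v=d["R"].T@v
    return o+v*(z-o[2])/v[2]
RACK=[box(0,0,.112,.318,0,.010)]+[box(0,y/1000,.100,.014,0,.048) for y in DIV]
def padbox(cx=0,cy=0): return box(0,0,.09,.03,.010,.120)
a=np.linspace(0,2*np.pi,24)
JAR=np.array([[.0265*np.cos(t),.0265*np.sin(t),z] for t in a for z in(.01,.057)])
def hull(img,uv,val,S):
    cv2.fillConvexPoly(img,cv2.convexHull(np.round(uv*S*16).astype(np.int32)),val,shift=4)
def render(d,p,S=3):
    img=np.zeros((400*S,640*S),np.uint8)
    for b in RACK: hull(img,proj(d,place(b,*p[:3])),1,S)
    hull(img,proj(d,place(JAR,p[6],p[7],0)),3,S)
    hull(img,proj(d,place(padbox(),*p[3:6])),2,S)
    return img
E
cat > a.py <<'E'
from fit import *
D={c:read_camera(c) for c in("top","scene")}
near={"top":{"rack":(326,172),"pad_centre":(311,181),"jar_centre":(278,193)},"scene":{"rack":(305,213),"pad_centre":(303,193),"jar_centre":(293,220)}}
S=3; L={}
for c in D:
    lab=np.zeros((400,640),np.uint8)
    for v,l in enumerate(("rack","jar_centre","pad_centre")):
        m=min(nets.masks_of(c,l),key=lambda r:np.hypot(*(np.array(r["position"])-near[c][l])))["pixels"]
        lab[m]={"rack":1,"jar_centre":3,"pad_centre":2}[l]
    L[c]=cv2.resize(lab,None,fx=S,fy=S,interpolation=cv2.INTER_NEAREST)
r0=ray(D["top"],(318,174),.03); p0=ray(D["top"],(311,178),.12); j0=ray(D["top"],(277,193),.057)
x0=np.r_[r0[:2],.4,p0[:2],.4,j0[:2]]; print(x0.round(3))
def cost(p,cs=("top","scene")): return sum((render(D[c],p)!=L[c]).sum()/S**2 for c in cs)
for cs in (("top",),("top","scene")):
    x=x0
    for k in range(3):
        sim=np.vstack([x]+[x+np.eye(8)[i]*(.08 if i in(2,5) else .012)/(k+1) for i in range(8)])
        r=minimize(cost,x,args=(cs,),method="Nelder-Mead",options=dict(initial_simplex=sim,maxiter=500,xatol=1e-4,fatol=.1)); x=r.x
    print(cs,x.round(4).tolist(),r.fun,[cost(x,(c,)) for c in D])
np.save("p.npy",x)
out=[]
for c,(u,v) in {"top":(240,115),"scene":(250,140)}.items():
    im=cv2.resize(D[c]["color"][:,:,::-1],None,fx=5,fy=5,interpolation=cv2.INTER_CUBIC)
    lb=cv2.resize(render(D[c],x,5),None,fx=1,fy=1)
    out.append(im[v*5:v*5+590,u*5:u*5+ (790 if c=="top" else 600)].copy())
    def line(P):
        q=(proj(D[c],P)-[u,v]+.5)*5; cv2.polylines(out[-1],[np.round(q).astype(int)],False,(0,255,0),1)
    for b in RACK:
        for z in (b[:,2].max(),): line(place(b[b[:,2]==z][[0,1,3,2,0]],*x[:3]))
    q=padbox();line(place(q[q[:,2]>.1][[0,1,3,2,0]],*x[3:6]))
    line(place(JAR[1::2],x[6],x[7],0))
    cv2.imwrite(f"pics/{c}1.png",out[-1])
c,s=np.cos(x[2]),np.sin(x[2]); Ri=np.array([[c,s],[-s,c]])
print("in rack: pad",Ri@(x[3:5]-x[:2]),np.degrees(x[5]-x[2]),"jar",Ri@(x[6:8]-x[:2]))
E
python3 a.py
```

```text
[ 0.581 -0.021  0.4    0.562 -0.006  0.4    0.537  0.068]
('top',) [0.5805, -0.0199, 0.4043, 0.5658, -0.0063, 0.3262, 0.5388, 0.068] 235.66666666666666 [np.float64(235.66666666666666), np.float64(502.0)]
('top', 'scene') [0.5808, -0.0206, 0.404, 0.5648, -0.0069, 0.3395, 0.5389, 0.0675] 730.6666666666667 [np.float64(246.0), np.float64(484.6666666666667)]
in rack: pad [-0.00934814  0.01882502] -3.6977089815677107 jar [-0.00392309  0.09745634]
```

View pics/top1.png

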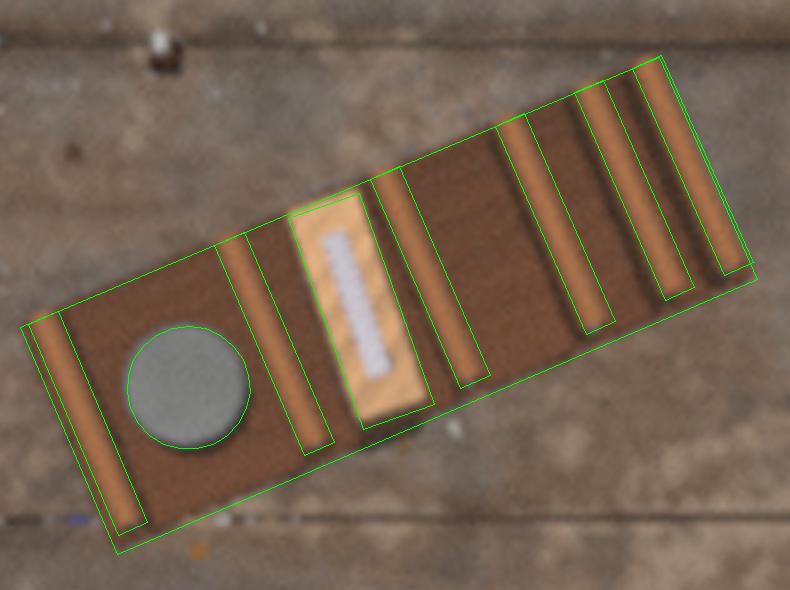

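The crop confirms the light wood pad with a steel strip at (358,310), the grey jar at (187,387) in the 74 slot, and the free 46 slot between the dividers at x≈430 and 555. The overlay is within about 1 mm on the rack. The pad really sits about 3 mm further +x than fitted. Next is a hover above it.

```bash
cat > h.py <<'E'
from fit import *
from scipy.spatial.transform import Rotation as Ro
def down(yaw):
    c,s=np.cos(yaw),np.sin(yaw)
    y=np.array([-s,c,0]);z=np.array([0,0,-1.]);x=np.cross(y,z)
    q=Ro.from_matrix(np.c_[x,y,z]).as_quat(); return np.r_[q[3],q[:3]]
def fproj(d,P):
    C=P@d["R"].T+d["t"]; r=np.hypot(C[:,0],C[:,1]); th=np.arctan2(r,C[:,2])
    f=d["mtx"][0,0]; return np.c_[d["mtx"][0,2]+f*th*C[:,0]/r, d["mtx"][1,2]+f*th*C[:,1]/r]
def overlay(fn,rack,pad,jar,zp=0,crop=None,k=1):
    d=read_camera("wrist"); im=cv2.resize(d["color"][:,:,::-1],None,fx=k,fy=k,interpolation=cv2.INTER_CUBIC)
    def line(P,c=(0,255,0)):
        P=np.vstack([np.linspace(P[i],P[i+1],12) for i in range(len(P)-1)])
        cv2.polylines(im,[np.round((fproj(d,P)+.5)*k).astype(int)],False,c,1)
    for b in RACK: line(place(b[b[:,2]==b[:,2].max()][[0,1,3,2,0]],*rack))
    q=padbox(); q=place(q,*pad); q[:,2]+=zp
    line(q[[1,3,7,5,1]],(255,255,0)); line(q[[0,2,6,4,0]],(255,0,255))
    line(place(JAR[1::2],*jar,0))
    if crop: u,v,w,h=[t*k for t in crop]; im=im[v:v+h,u:u+w]
    cv2.imwrite(fn,im)
E
python3 - <<'E'
from h import *
x=np.load("p.npy"); x[3:6]=[.567,-.0068,.33]; np.save("p.npy",x)
j=read_joints()
for q in (0,np.pi):
    print(ctrl.ik([x[3],x[4],.24],down(x[5]+q)))
best=min((down(x[5]+q) for q in(0,np.pi)),key=lambda o:(lambda s:9 if s is None else np.abs(np.array(s)-j).max())(ctrl.ik([x[3],x[4],.24],o)))
ctrl.move_ptp([x[3],x[4],.24],best)
print(read_clock(),read_tcp_pos(),read_joints(),read_orientation())
overlay("pics/w1.png",x[:3],x[3:6],x[6:8])
E
```

```text
[ 0.58982215  0.7014034  -1.05941357  1.72583312  0.67294973  1.12633529
  1.22321239]
[ 0.03184713  0.49927927 -0.1043289   1.741606    0.06349627  0.90397641
 -1.33992301]
3.375 [ 0.56702096 -0.00803196  0.23969539] [ 0.59078719  0.70159936 -1.05812167  1.72562539  0.6730574   1.12649358
  1.22308836] [-3.17853598e-04 -1.63193560e-01  9.86593974e-01 -3.02011897e-04]
```

View pics/w1.png

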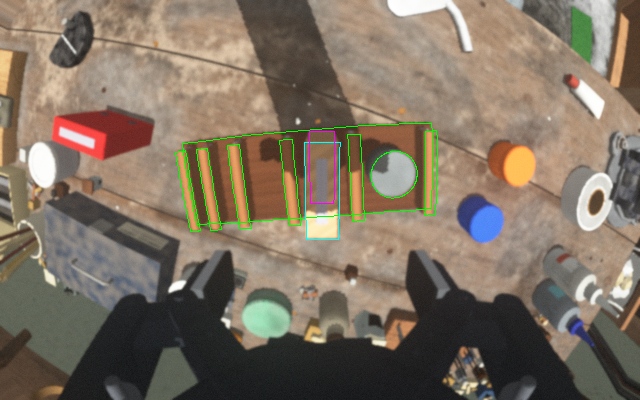

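The wrist picture agrees with the fit. The pad top outline at (322,190), the dividers and the jar (393,174) all lie within 1–2 px. I check reachability on this elbow branch, then grasp.

```bash
python3 - <<'E'
from h import *
x=np.load("p.npy"); o=read_orientation()
c,s=np.cos(x[2]),np.sin(x[2]); T=x[:2]+np.array([[c,-s],[s,c]])@[0,-.048]
print("target",T)
for q in (0,np.pi):
  for P,y in (((*x[3:5],.078),x[5]),((*x[3:5],.16),x[5]),((*T,.16),x[2]),((*T,.078),x[2])):
    r=ctrl.ik(list(P),down(y+q)); print(q,None if r is None else np.round(r,2))
ctrl.servo_line([x[3],x[4],.13],down(x[5]),velocity=.15)
ctrl.servo_line([x[3],x[4],.078],velocity=.1)
print(read_clock(),read_tcp_pos(),read_contact_force())
ctrl.close(60)
print(read_clock(),read_finger_gap(),read_grip_force(),read_tcp_pos(),read_contact_force(),read_orientation())
E
```

```text
target [ 0.59968231 -0.06469643]
0 [ 0.49  0.89 -0.87  1.86  0.91  0.85  1.04]
0 [ 0.54  0.79 -0.98  1.81  0.78  0.99  1.13]
0 [ 0.62  0.84 -0.99  1.71  0.8   1.05  1.33]
0 [ 0.58  0.94 -0.9   1.76  0.91  0.93  1.25]
3.141592653589793 [-0.5   0.87  0.77  1.89 -0.88  0.76 -0.45]
3.141592653589793 [-0.51  0.73  0.77  1.84 -0.67  0.85 -0.64]
3.141592653589793 [ 0.19  0.65 -0.2   1.72  0.17  0.79 -1.26]
3.141592653589793 [ 0.16  0.76 -0.16  1.77  0.19  0.62 -1.28]
4.975 [ 0.56718366 -0.00646353  0.07807359] [-0.26981307 -0.04577027 -0.17294089]
5.525 0.029088108830658373 59.86508309841156 [ 0.56728192 -0.00663952  0.07843585] [-0.47073719 -0.44452169  4.23130224] [ 3.67399945e-04 -1.64261248e-01  9.86416802e-01 -2.62676723e-05]
```

```bash
python3 - <<'E'
from h import *
x=np.load("p.npy"); p=read_tcp_pos()
ctrl.servo_line([p[0],p[1],p[2]+.075],velocity=.12)
print(read_clock(),read_tcp_pos(),read_contact_force(),read_ft_torque(),read_finger_gap(),read_grip_force())
c,s=np.cos(x[2]),np.sin(x[2]); T=x[:2]+np.array([[c,-s],[s,c]])@[0,-.048]
ctrl.servo_line([*T,p[2]+.075],down(x[2]),velocity=.12); ctrl.hold(.2)
t=read_tcp_pos(); print(read_clock(),t,T,read_contact_force(),read_finger_gap())
overlay("pics/w2.png",x[:3],(*T,x[2]),x[6:8],t[2]-p[2],crop=(120,60,400,220),k=2)
d=read_camera("top"); P=padbox();P[:,2]+=t[2]-p[2]; q=place(P[P[:,2]>.15][[0,1,3,2,0]],*T,x[2])
print(proj(d,q))
d=read_camera("scene"); im=cv2.resize(d["color"][:,:,::-1],None,fx=5,fy=5,interpolation=cv2.INTER_CUBIC)
for z in(0,1):
  q=place(P,*T,x[2])[[z,2+z,6+z,4+z,z]]; cv2.polylines(im,[np.round((proj(d,q)+.5)*5).astype(int)],False,(0,255,0),1)
for b in RACK: cv2.polylines(im,[np.round((proj(d,place(b[b[:,2]==b[:,2].max()][[0,1,3,2,0]],*x[:3]))+.5)*5).astype(int)],False,(255,255,0),1)
cv2.imwrite("pics/s2.png",im[650:1250,1250:1850])
E
```

```text
6.3 [ 0.56667523 -0.00711226  0.15275328] [-0.24221449  0.18349077 -2.22773312] [0.03951988 0.00571347 0.03276501] 0.02924339992950446 59.304996728897095
7.2 [ 0.59935648 -0.06364328  0.15357142] [ 0.59968231 -0.06469643] [ 0.99784844  0.20894692 -3.05622104] 0.02961984182971354
[[360.98380303 172.39932332]
 [345.84552941 178.88766242]
 [326.14055646 133.61548676]
 [341.23925587 127.23104479]
 [360.98380303 172.39932332]]
```

View pics/w2.png

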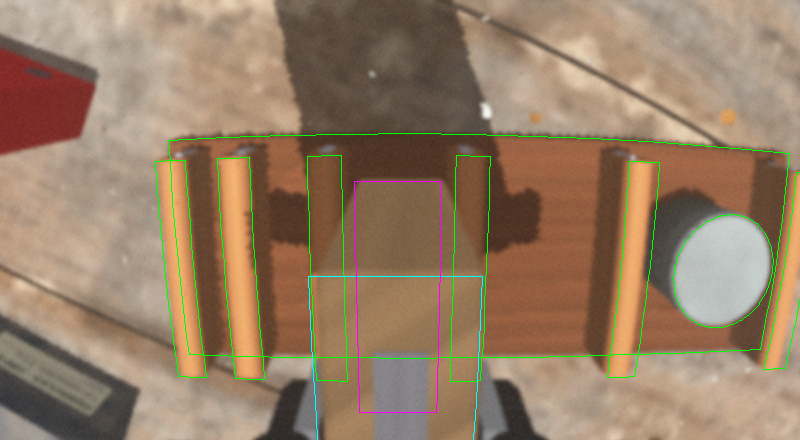

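View pics/s2.png

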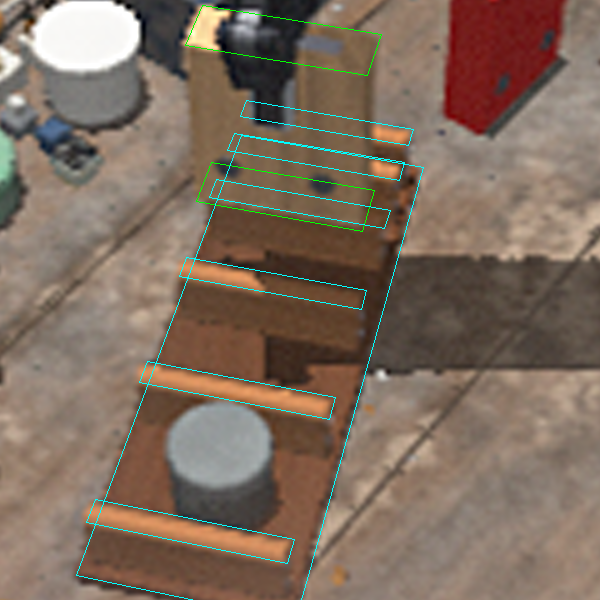

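The pad hangs upright. Its foot (wrist crop 355–443, 180) matches the predicted foot outline, centred between the dividers of the 46 slot. Next I lower it.

```bash
python3 - <<'E'
from h import *
x=np.load("p.npy"); c,s=np.cos(x[2]),np.sin(x[2]); T=x[:2]+np.array([[c,-s],[s,c]])@[0,-.048]
f0=read_contact_force()
for z in (.125,.102,.088,.082):
    ctrl.servo_line([*T,z],down(x[2]),velocity=.08)
    f=read_contact_force()-f0; print(read_clock(),read_tcp_pos().round(4),f.round(1))
    if np.linalg.norm(f)>10: break
else:
    z=.082
    while z>.0765:
        z-=.001; ctrl.servo_line([*T,z],velocity=.03); f=read_contact_force()-f0
        print(round(z,4),read_tcp_pos().round(4),f.round(1))
        if f[2]>5: break
print(read_clock(),read_finger_gap())
E
```

```text
7.8583 [ 0.5994 -0.0646  0.1244] [ 0.5 -0.2 -2. ]
8.3 [ 0.5993 -0.0647  0.1014] [0.5 0.8 0.2]
8.625 [ 0.5991 -0.0648  0.0873] [ 1.  -0.9 -0.7]
8.875 [ 0.5994 -0.0648  0.0817] [ 0.1  1.6 -0.3]
0.081 [ 0.5998 -0.0647  0.0811] [ 0.9 -0.9  0.3]
0.08 [ 0.5997 -0.0647  0.08  ] [ 0.4  0.3 -0.7]
0.079 [ 0.5996 -0.0647  0.0789] [ 0.7  0.3 -1. ]
0.078 [ 0.5998 -0.0646  0.0785] [-0.8 -1.1  4.3]
0.077 [ 0.5998 -0.0646  0.0784] [-2.9 -0.1 12.6]
10.125 0.029061824527969397
```

The floor contact is at the same height as the grasp (0.0784), so the pad is fully seated. I release and retreat.

```bash
python3 - <<'E'
from h import *
x=np.load("p.npy"); c,s=np.cos(x[2]),np.sin(x[2]); T=x[:2]+np.array([[c,-s],[s,c]])@[0,-.048]
ctrl.servo_line([*T,.078],velocity=.03)
ctrl.gripper_open(); print(read_clock(),read_finger_gap(),read_contact_force())
ctrl.servo_line([*T,.24],velocity=.12); ctrl.hold(.3)
print(read_clock(),read_tcp_pos())
overlay("pics/w3.png",x[:3],(*T,x[2]),x[6:8],0,crop=(120,60,400,220),k=2)
d=read_camera("scene"); im=cv2.resize(d["color"][:,:,::-1],None,fx=5,fy=5,interpolation=cv2.INTER_CUBIC)
P=padbox()
for z in(0,1):
  q=place(P,*T,x[2])[[z,2+z,6+z,4+z,z]]; cv2.polylines(im,[np.round((proj(d,q)+.5)*5).astype(int)],False,(0,255,0),1)
cv2.imwrite("pics/s3.png",im[650:1250,1250:1850])
E
```

```text
10.9583 0.08518706972529744 [ 0.36674795  0.2396802  -0.05836832]
12.7583 [ 0.59958613 -0.06463223  0.23971002]
```

View pics/w3.png

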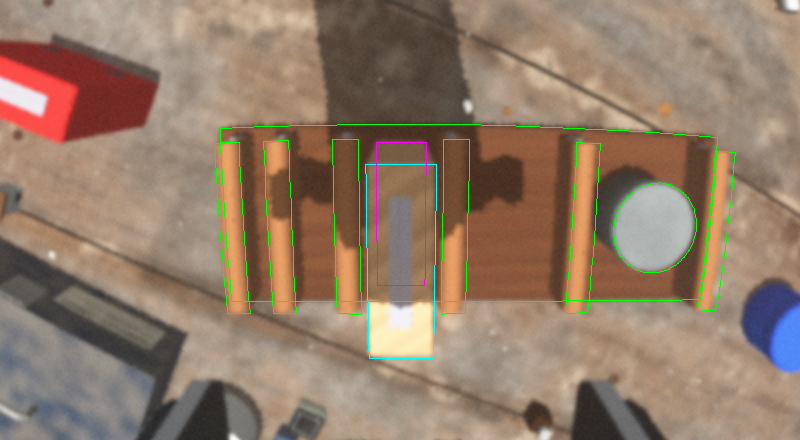

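View pics/s3.png

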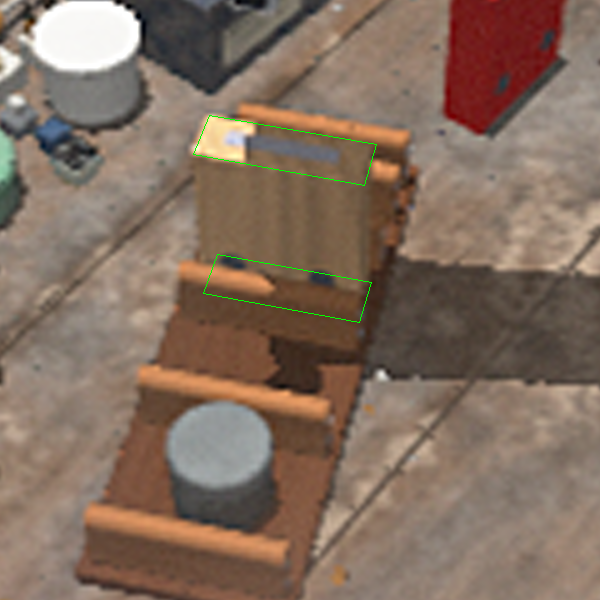

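The pad stands upright in the 46 mm slot (wrist crop 400,260), its top edge and foot match the seated model, and it sits midway along the slot. The jar (653,227) is undisturbed and the gripper is clear.

```bash
python3 -c "
from rig import *
print(close_job())"
```

```text
the job is handed in; nothing more can be done
None
```

The clamp pad stands upright on the floor of the 46 mm slot, about midway along it and released. The grease jar is still standing in its 74 mm slot, and I handed the job in at about 13 s on the robot's clock.

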